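Clear the ledge, unwedge the dryer cover, put everything back

ROBOT

A 6-joint arm with a two-finger parallel gripper is mounted at the origin on the work surface. World frame = base frame: x ahead of the robot, y to its left, z up, the work surface at z = 0. Lengths are in m, angles in degrees, forces in N, time in s.
With the tool pointing down it reaches from about 0.4 to 0.825 m from the base axis. Payload 7 kg.
Tool frame: the origin (TCP) lies on the mounting face of the last link; the fingertips stand 178 mm ahead of it and the grasp point (between the pads) lies 159 mm ahead of it; z points along the fingers, y is the direction in which the jaws open and shut (so a half turn about z gives the same grasp; the last joint's range is limited). The gripper opens to 88 mm and grips with 3 to 60 N. Pads are 19 mm wide; open, the fingers measure 130 mm over their backs; the gripper's body (78 mm by 193 mm) begins 47 mm behind the grasp point.
Start: joints at [79.59, 20.546, 0.682, 0, -70.136, -16.507], TCP at [0.306, 0.602, 0.405] pointing down, gripper open.
Joint ranges: [-176.03, 176.03], [-82.01, 121.73], [-58.28, 71.71], [-173.87, 95.51], [-174.79, -0.11], [-173.66, 173.66]. Speed limits (degrees/s): [136.94, 136.94, 172.46, 180, 180, 180].

INTERFACE

Orientations are given as [roll, pitch, yaw] about the fixed x, y, z axes, in that order (R = Rz(yaw) Ry(pitch) Rx(roll)).
In Python, from plant import r gives the robot as it stands. The module is installed in compiled form; this text tells all that it offers.
- The arm moves only by the tool carry_out, never from a script. Its argument "plan" is a list of rows, each a list of 3 entries, a list of its own where there are three numbers: the shift along the tool's x, y, z in m, then the turn, a rotation vector about the tool's x, y, z in degrees, then the closure in counts, from 0 (fully open) to 255 (shut). In form: [[[x, y, z], [ax, ay, az], hand], ...]. A call has 1 to 12 rows; each row shifts and turns the commanded pose from where the row before left it, along the tool's axes as they then stand; what a row does not reach is not made up. A row lasts 1/12 s, in which the tool goes at most 41.7 mm and 7.16 degrees, less where a joint would pass 70% of its speed; a pose out of reach is approached as far as the arm can. A call is refused whole if a number of a shift passes 0.0417 or a number of a turn 7.16, either way. A call with a gripper value outside its range is refused whole. The fingers move at their own pace and stop on an object; "grip_force" is the grip in N (left out, the last holds). Time passes only in rows, so rows that do not move let the fingers close. It gives the time, the measured TCP pose, the force and the opening at its end, in the units of the state.
- r.get_state(): the state, without advancing time (a new reading comes with each control period).
- r.capture(name): name is "side" or "top"; returns the picture (420x560x3 uint8, red, green, blue); there is no depth.
- r.get_calibration(name): a dict with "K" (3x3 intrinsics, pixels), "rvec" (rotation vector, rad) and "tvec" (3), from world to camera coordinates, as OpenCV has them. Camera axes: x right, y down, z forward; pixel columns grow to the right and rows downward; lengths in m; the calibration is good to about 2 mm. A picture is of the moment at which its call begins. get_calibration takes no time and is no camera call.
- r.close_job(): hands the job in, once; it reports no verdict.
The state is a dict: "time_s": time; "joints": joint angles; "qd": joint speeds; "joint_torque": joint torques, N m; "tcp_pos": TCP position; "eef_rot": TCP orientation; "contact_force": force on the tool from outside, world axes, zero at the start; "moment": the same for the moment, N m; "gripper_width": finger opening in m.
Only numpy, scipy, OpenCV 4.12 (cv2) and the standard library are available. Lean on these libraries where they do the work, as an engineer would, in place of code of your own. Each camera call takes 0.05 s, during which the arm holds its last target. There are 200 camera calls.

TASK

The dryer's heavy cover is propped ajar by an orange wedge, and three things stand in front of it: move the amber bottle, the red-lidded metal canister and the carton off the ledge and stand all three on the green side mat. Then work the wedge backward out from under the cover in small tugs so that the cover comes down shut, and lay the wedge flat in the middle of the grey dish. Finally stand the bottle, canister and carton back upright, each on the very spot where it stood at the start; leave the glass beaker where it is and tip nothing over.

Things in the scene. Friction and masses are not known exactly. Their poses are not given: they have to be found in the camera images.
- dryer: Low white fixed dryer; place and yaw vary. Origin on the table under the middle of the cover's front lip; x points away from the robot to the hinge, y left along the lip. Its bed is 12 mm thick; before the lip it is a ledge 180 mm wide, to x = -155 mm, with three flat grey 58 mm marks at (x, y) = (-115, 0), (-55, 55), (-55, -55) mm: the things start on them. At x = 250 to 320 mm a housing 85 mm high.
- panel_lip (a point): Front edge of the heavy steel cover panel (1.6 kg, 330 mm wide, 12 mm thick, hinged 230 mm behind this edge), at its middle and mid thickness. Its height is 21 mm above the table when shut (3 mm gap over the bed) and about 38 mm at the start, propped on the wedge. The panel sinks shut by its own weight as the wedge comes out.
- wedge_mid (a point): Orange wedge, 110 mm long (x), 30 wide (y), 80 g, lying on the bed. Point at mid length and width, 13 mm above its underside. x points to the thin end (3 mm high), under the cover; the thick end, a block 26 mm high from x = -55 to -25 mm, sticks out 50 mm before the lip; the top slopes down from x = -25 to 55 mm. Drawing it 70 mm back along its -x frees it; the pull takes up to 15 N.
- amber_mid (a point): Brown glass bottle with white cap and paper label, loose, round, 46 mm across up to 63 mm above its underside, then narrowing to a 22 mm cap, 110 mm tall; this point is at its centre, half-way up (55 mm above its underside), z up. 160 g.
- canister_mid (a point): Metal canister with a red lid, loose, round, 46 mm across to 92 mm up, 43 mm across above, 110 mm tall; this point is at its centre, half-way up (55 mm above its underside), z up. 180 g.
- carton_mid (a point): White square carton with a blue band and a blue patch on top, loose, 44 x 44 mm, sides along its x and y, 110 mm tall; this point is at its centre, half-way up (55 mm above its underside), z up. 120 g.
- mat: Green flat mat fixed on the table on the left or the right of the dryer, 130 mm (its x) x 210 mm (its y), 4 mm thick; origin at the centre of its underside. The side area where the three things wait.
- dish: Grey open dish fixed on the table on the side opposite the mat, 160 mm (its x) x 120 mm (its y), 24 mm high, walls and floor 5 mm thick; origin at the centre of its underside. The wedge's place.
- beaker_mid (a point): Small empty glass beaker, 60 mm across, 65 mm tall, standing loose on the table between the robot and the ledge; point half-way up. To be left alone.
Mind the look-alikes: they are no part of the job. What is shaped like the part that bears amber_mid but purple is not meant.

How it is judged:
By the outcome, as a careful person would: the job done as asked, in the order asked, and still so for the second after the job is handed in, with the robot touching nothing.
It also fails if it takes over 144 s, if anything falls off the work surface, if the arm or the gripper's body presses on something with over 40 N, if the wrist force passes 120 N, or if a joint passes its speed limit or range.

## Working session

There is one attempt and no reset: what is moved stays moved. The work goes in short steps, Python scripts to look and compute and a tool call to move; the robot and the scene stay as the last step left them, time stands still between calls to the robot, and variables do not carry over. Pictures are saved under pics/ and viewed, about 12 in all and at most 16, crops included, and the job is handed in when it is done.

Besides the shell and the picture viewer there is one more tool, called after "Emit:" as name(argument=value, ...), one argument or row to a line, values as JSON. carry_out: Moves the arm, as the interface text tells. Its arguments: {"type":"object","properties":{"plan":{"type":"array","items":{"type":"array"}},"grip_force":{"type":"number"}},"required":["plan"]}

```bash
mkdir -p pics; python3 - <<'E'
from plant import r
import cv2
for n in("side","top"):
    cv2.imwrite(f"pics/{n}0.png",r.capture(n)[:,:,::-1])
    c=r.get_calibration(n);print(n,c)
print(r.get_state())
E
```

```text
side {'K': array([[511.47273904,   0.        , 284.38748717],
       [  0.        , 511.47273904, 207.24771927],
       [  0.        ,   0.        ,   1.        ]]), 'rvec': array([ 2.39631179, -0.24443307,  0.08800654]), 'tvec': array([-0.55667823,  0.12362176,  1.05106539])}
top {'K': array([[431.62331179,   0.        , 279.1641809 ],
       [  0.        , 431.62331179, 208.10605793],
       [  0.        ,   0.        ,   1.        ]]), 'rvec': array([ 2.16703918, -2.20601074,  0.06379706]), 'tvec': array([-0.0058016 ,  0.56074585,  0.99183786])}
{'time_s': 0.1, 'joints': array([ 7.95885168e+01,  2.05886756e+01,  6.39106194e-01, -1.88875327e-02,
       -7.01363248e+01, -1.65080916e+01]), 'qd': array([-0.05697848, -0.08797867,  0.12583925,  0.05609626,  0.05507333,
       -0.04397341]), 'joint_torque': array([-1.69140367e-03, -5.84164810e+01,  2.93749845e+01,  7.01539323e+00,
        1.01023683e-02, -5.35058905e-05]), 'tcp_pos': array([0.30550744, 0.60171309, 0.40379801]), 'eef_rot': array([ 1.79912601e+02, -7.38484918e-03, -2.69260002e+01]), 'contact_force': array([ 0.42529569,  0.48508975, -0.89015343]), 'moment': array([-0.01007616,  0.00508735,  0.02616016]), 'gripper_width': 0.08755854268670607}
```

View pics/top0.png

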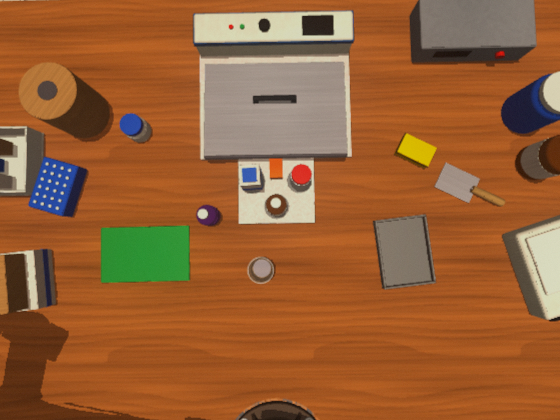

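View pics/side0.png

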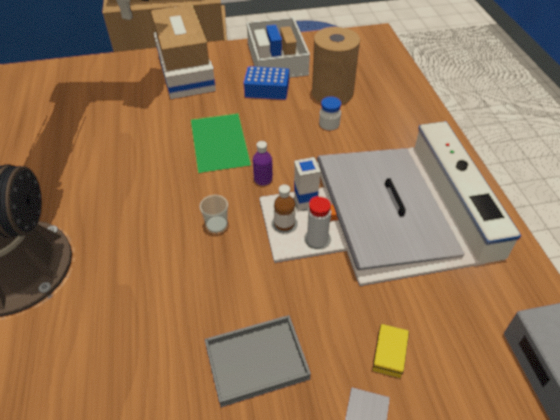

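The top view shows the ledge with the carton at (250,176), canister (301,176), amber bottle (276,205) and wedge (276,168). The mat is at (145,254), the dish at (404,251) and the beaker at (261,270). Bottle-shaped candidates are amber (276,205), purple (207,215) (the decoy) and a blue-capped jar (133,126). I choose (276,205), which is brown, and check it in a crop.

```bash
cat > h.py <<'E'
import numpy as np,cv2
from plant import r
C={n:r.get_calibration(n) for n in("side","top")}
def w(n,uv,z):
    c=C[n];R=cv2.Rodrigues(c["rvec"])[0];o=-R.T@c["tvec"]
    d=R.T@np.linalg.inv(c["K"])@np.array([*uv,1.]);return (o+d*(z-o[2])/d[2])
def p(n,X):
    c=C[n];return cv2.projectPoints(np.float64(X).reshape(-1,3),c["rvec"],c["tvec"],c["K"],None)[0].reshape(-1,2)
def crop(n,x,y,W,H,s,name,img=None):
    im=(r.capture(n) if img is None else img)[y:y+H,x:x+W,::-1]
    cv2.imwrite(f"pics/{name}.png",cv2.resize(im,None,fx=s,fy=s,interpolation=cv2.INTER_CUBIC))
def st():
    s=r.get_state();print(round(s["time_s"],2),s["tcp_pos"].round(4),s["eef_rot"].round(2),s["contact_force"].round(1),round(s["gripper_width"],4),s["joints"].round(1))
E
python3 - <<'E'
from h import *
im=r.capture("top");s=r.capture("side")
crop("top",190,140,140,100,5,"t1",im)
crop("side",240,140,140,110,5,"s1",s)
g=cv2.cvtColor(im,cv2.COLOR_RGB2HSV)
m=cv2.inRange(g,(50,100,50),(75,255,255));c=max(cv2.findContours(m,0,1)[0],key=cv2.contourArea)
print("mat",cv2.minAreaRect(c),[w("top",q,.004).round(3) for q in cv2.boxPoints(cv2.minAreaRect(c))])
for q in [(375,218),(424,215),(434,284),(385,289)]: print("dish",w("top",q,.024).round(3))
for q in [(199.5,158),(351,156),(238,159),(315,158),(315,223),(239,223.5)]:print("bed",w("top",q,.012).round(3))
print("beaker",w("top",(261,268),.065),"purple",w("top",(206,213),.11))
E
```

```text
mat ((144.5, 253.5), (55.0, 87.0), 90.0) [array([0.527, 0.407, 0.004]), array([0.523, 0.201, 0.004]), array([0.394, 0.201, 0.004]), array([0.397, 0.406, 0.004])]
dish [ 0.533 -0.238  0.024]
dish [ 0.538 -0.351  0.024]
dish [ 0.379 -0.368  0.024]
dish [ 0.37  -0.255  0.024]
bed [0.683 0.171 0.012]
bed [ 0.682 -0.188  0.012]
bed [0.679 0.08  0.012]
bed [ 0.678 -0.103  0.012]
bed [ 0.524 -0.099  0.012]
bed [0.526 0.079 0.012]
beaker [0.42562431 0.02647408 0.065     ] purple [0.54706114 0.13945772 0.11      ]
```

View pics/t1.png

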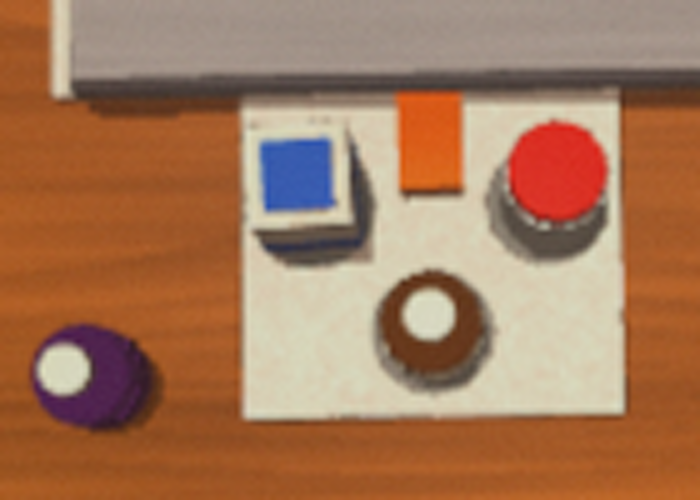

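View pics/s1.png

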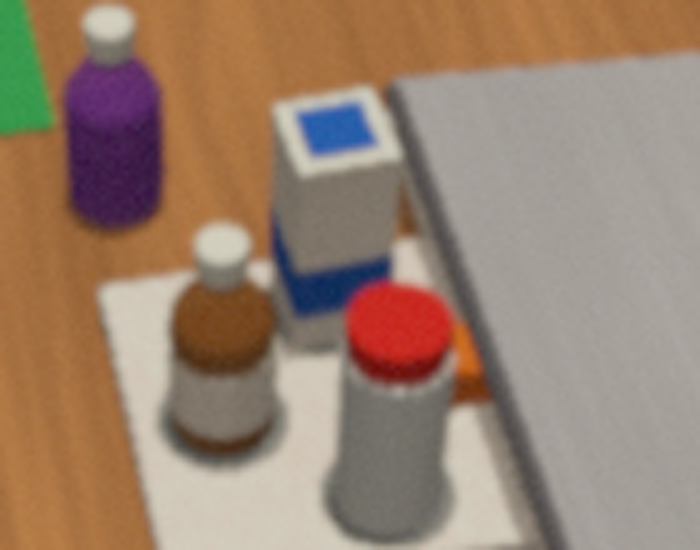

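The crops show a brown bottle with its cap at crop (429,314), distinct from the purple one at (63,369). The red lid is at (558,171), the carton patch at (297,174), and the wedge's back edge runs (401,190) to (463,190).

```bash
python3 - <<'E'
from h import *
t=lambda x,y:((x+.5)/5-.5+190,(y+.5)/5-.5+140)
s=lambda x,y:((x+.5)/5-.5+240,(y+.5)/5-.5+140)
P=lambda n,*a:print(n,a[0].round(4) if len(a)==1 else [b.round(4)[:2] for b in a])
P("amber",w("top",t(429,314),.122),w("side",s(222,243),.122))
P("can",w("top",t(558,171),.122),w("side",s(400,324),.122))
P("carton",w("top",t(297,174),.122),w("side",s(337,128),.122))
P("cartoncorners",*[w("top",t(*q),.122) for q in[(247,117),(347,117),(352,227),(257,232)]],)
P("cartside",*[w("side",s(*q),.122) for q in[(275,105),(372,88),(400,155),(296,175)]],)
P("wedge back",w("top",t(401,189),.038),w("top",t(463,189),.038),w("top",t(397,95),.038),w("top",t(462,95),.038))
P("ledge",w("top",t(243,418),.012),w("top",t(625,413),.012),w("top",t(620,100),.012),w("top",t(242,100),.012))
P("ledge side",w("side",s(99,287),.012))
P("lip",w("top",t(73,80),.044),w("top",t(699,74),.044))
# full-image: panel corners / housing
P("panel",w("top",(205,63),.018),w("top",(346,57),.018))
P("dryer bed",w("top",(199.5,159),.012),w("top",(351.5,156.5),.012))
P("housing front top",w("top",(194,45),.085),w("top",(353,42),.085))
E
```

```text
amber [array([ 0.5661, -0.0086]), array([ 0.5664, -0.0077])]
can [array([ 0.6255, -0.064 ]), array([ 0.6257, -0.0652])]
carton [array([0.6263, 0.0461]), array([0.6271, 0.0484])]
cartoncorners [array([0.6509, 0.0669]), array([0.6501, 0.0246]), array([0.6034, 0.0232]), array([0.602 , 0.0632])]
cartside [array([0.6047, 0.0676]), array([0.6474, 0.0696]), array([0.649 , 0.0271]), array([0.6041, 0.0244])]
wedge back [array([0.6305, 0.0044]), array([ 0.63  , -0.0241]), array([0.6742, 0.0056]), array([ 0.6737, -0.0245])]
ledge [array([0.5271, 0.0811]), array([ 0.5263, -0.0983]), array([ 0.6745, -0.0993]), array([0.6779, 0.0798])]
ledge side [0.5268 0.0814 0.012 ]
lip [array([0.6829, 0.1542]), array([ 0.6803, -0.1334])]
panel [array([0.9115, 0.1555]), array([ 0.9194, -0.1819])]
dryer bed [array([0.681 , 0.1711]), array([ 0.6803, -0.1892])]
housing front top [array([0.9257, 0.1681]), array([ 0.9253, -0.1877])]
```

Emit:
carry_out(
  plan=[
    [[0, 0, 0], [0, 0, -6.73], 0],
    [[0, 0, 0], [0, 0, -6.73], 0],
    [[0, 0, 0], [0, 0, -6.73], 0],
    [[0, 0, 0], [0, 0, -6.73], 0],
    [[0.016, 0.038, 0], [0, 0, 0], 0],
    [[0.016, 0.038, 0], [0, 0, 0], 0],
    [[0.016, 0.038, 0], [0, 0, 0], 0],
    [[0.016, 0.038, 0], [0, 0, 0], 0],
    [[0.016, 0.038, 0], [0, 0, 0], 0],
    [[0.016, 0.038, 0], [0, 0, 0], 0],
    [[0.016, 0.038, 0], [0, 0, 0], 0],
    [[0.016, 0.038, 0], [0, 0, 0], 0],
  ],
  grip_force=20,
)

```text
time_s: 1.2
tcp_pos: [0.4338, 0.2959, 0.4048]
eef_rot: [-180.0, -0.0, 0.0]
contact_force: [1.3, -0.2, -0.4]
gripper_width: 0.0877
```

Emit:
carry_out(
  plan=[
    [[0.016, 0.038, 0], [0, 0, 0], 0],
    [[0.016, 0.038, 0], [0, 0, 0], 0],
    [[0.016, 0.038, 0], [0, 0, 0], 0],
    [[0.016, 0.038, 0], [0, 0, 0], 0],
    [[0.016, 0.038, 0], [0, 0, 0], 0],
    [[0.016, 0.038, 0], [0, 0, 0], 0],
    [[0.016, 0.038, 0], [0, 0, 0], 0],
    [[0.016, 0.038, 0], [0, 0, 0], 0],
    [[0, 0, 0], [0, 0, 0], 0],
    [[0, 0, 0], [0, 0, 0], 0],
    [[0, 0, 0], [0, 0, 0], 0],
    [[0, 0, 0], [0, 0, 0], 0],
  ],
)

```text
time_s: 2.2
tcp_pos: [0.5613, -0.0054, 0.4046]
eef_rot: [-180.0, 0.0, 0.0]
contact_force: [1.4, 0.2, -0.2]
gripper_width: 0.0877
```

Emit:
carry_out(
  plan=[
    [[0.005, 0.0026, 0], [0, 0, 0], 0],
    [[0, 0, 0.035], [0, 0, 0], 0],
    [[0, 0, 0.035], [0, 0, 0], 0],
    [[0, 0, 0.035], [0, 0, 0], 0],
    [[0, 0, 0.03], [0, 0, 0], 0],
    [[0, 0, 0.02], [0, 0, 0], 0],
    [[0, 0, 0.01], [0, 0, 0], 0],
    [[0, 0, 0], [0, 0, 0], 0],
    [[0, 0, 0], [0, 0, 0], 100],
    [[0, 0, 0], [0, 0, 0], 140],
    [[0, 0, 0], [0, 0, 0], 180],
    [[0, 0, 0], [0, 0, 0], 220],
  ],
)

```text
time_s: 3.2
tcp_pos: [0.567, -0.0086, 0.2411]
eef_rot: [-180.0, -0.1, 0.0]
contact_force: [-0.6, -0.1, 0.5]
gripper_width: 0.0667
```

Emit:
carry_out(
  plan=[
    [[0, 0, 0], [0, 0, 0], 255],
    [[0, 0, 0], [0, 0, 0], 255],
    [[0, 0, 0], [0, 0, 0], 255],
    [[0, 0, 0], [0, 0, 0], 255],
    [[0, 0, 0], [0, 0, 0], 255],
    [[0, 0, 0], [0, 0, 0], 255],
  ],
)

```text
time_s: 3.7
tcp_pos: [0.5667, -0.0087, 0.24]
eef_rot: [-180.0, -0.0, 0.0]
contact_force: [-1.4, 0.7, 4.4]
gripper_width: 0.045
```

```bash
python3 - <<'E'
from h import *
st();crop("side",200,60,220,200,3,"s2")
E
```

```text
3.7 [ 0.5667 -0.0087  0.24  ] [-1.8e+02 -2.0e-02  1.0e-02] [-1.4  0.7  4.4] 0.045 [ 18.9  19.7 -24.8   0.  -45.4  71.1]
```

View pics/s2.png

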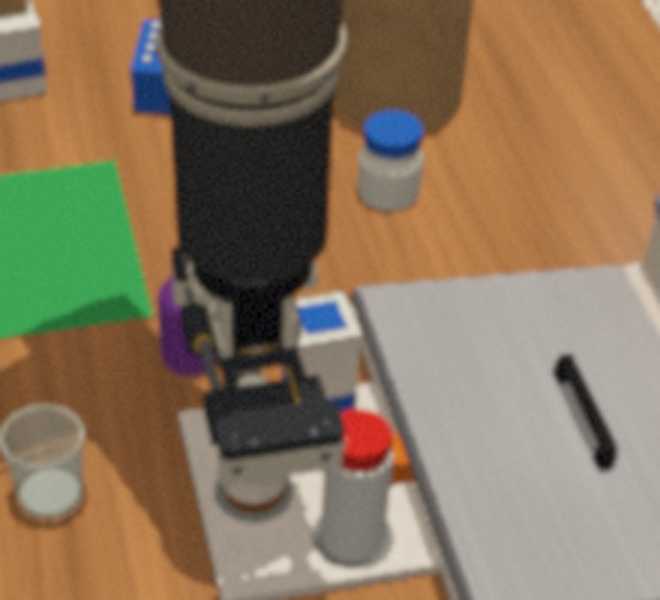

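Emit:
carry_out(
  plan=[
    [[0, 0, -0.01], [0, 0, 0], 255],
    [[0, 0, -0.02], [0, 0, 0], 255],
    [[0, 0, -0.03], [0, 0, 0], 255],
    [[0, 0, -0.03], [0, 0, 0], 255],
    [[0, 0, -0.03], [0, 0, 0], 255],
    [[0, 0, -0.01], [0, 0, 0], 255],
    [[-0.003, -0.014, 0], [0, 0, 0], 255],
    [[-0.006, -0.025, 0], [0, 0, 0], 255],
    [[-0.008, -0.035, 0], [0, 0, 0], 255],
    [[-0.008, -0.035, 0], [0, 0, 0], 255],
    [[-0.008, -0.035, 0], [0, 0, 0], 255],
    [[-0.008, -0.035, 0], [0, 0, 0], 255],
  ],
)

```text
time_s: 4.75
tcp_pos: [0.5247, 0.1715, 0.3697]
eef_rot: [180.0, 0.0, -0.0]
contact_force: [0.7, -0.2, -0.6]
gripper_width: 0.0452
```

Emit:
carry_out(
  plan=[
    [[-0.008, -0.035, 0], [0, 0, 0], 255],
    [[-0.008, -0.035, 0], [0, 0, 0], 255],
    [[-0.006, -0.03, 0], [0, 0, 0], 255],
    [[-0.004, -0.022, 0], [0, 0, 0], 255],
    [[-0.002, -0.01, 0], [0, 0, 0], 255],
    [[0, -0.003, 0], [0, 0, 0], 255],
    [[0, 0, 0], [0, 0, 0], 255],
    [[0, 0, 0.035], [0, 0, 0], 255],
    [[0, 0, 0.035], [0, 0, 0], 255],
    [[0, 0, 0.03], [0, 0, 0], 255],
    [[0, 0, 0.015], [0, 0, 0], 255],
    [[0, 0, 0.01], [0, 0, 0], 255],
  ],
)

```text
time_s: 5.75
tcp_pos: [0.4974, 0.3032, 0.2423]
eef_rot: [179.8, 0.2, -0.1]
contact_force: [-0.7, 0.1, -0.9]
gripper_width: 0.0452
```

Emit:
carry_out(
  plan=[
    [[0, 0, 0.005], [0, 0, 0], 255],
    [[0, 0, 0], [0, 0, 0], 255],
    [[0, 0, 0], [0, 0, 0], 255],
  ],
)

```text
time_s: 6.0
tcp_pos: [0.4982, 0.3051, 0.2406]
eef_rot: [-180.0, -0.1, -0.0]
contact_force: [0.0, -0.1, -1.5]
gripper_width: 0.045
```

Emit:
carry_out(
  plan=[
    [[0, 0, 0.003], [0, 0, 0], 255],
    [[0, 0, 0.002], [0, 0, 0], 255],
    [[0, 0, 0.001], [0, 0, 0], 255],
    [[0, 0, 0], [0, 0, 0], 255],
    [[0, 0, 0], [0, 0, 0], 255],
  ],
)

```text
time_s: 6.42
tcp_pos: [0.4976, 0.3053, 0.2339]
eef_rot: [-180.0, -0.0, 0.0]
contact_force: [-1.0, 0.4, -0.6]
gripper_width: 0.0454
```

Emit:
carry_out(
  plan=[
    [[0, 0, 0.001], [0, 0, 0], 255],
    [[0, 0, 0], [0, 0, 0], 255],
    [[0, 0, 0], [0, 0, 0], 255],
  ],
)

```text
time_s: 6.67
tcp_pos: [0.4976, 0.3053, 0.2326]
eef_rot: [180.0, 0.0, 0.0]
contact_force: [-0.4, 1.0, -1.2]
gripper_width: 0.045
```

Emit:
carry_out(
  plan=[
    [[0, 0, 0.001], [0, 0, 0], 255],
    [[0, 0, 0], [0, 0, 0], 255],
    [[0, 0, 0], [0, 0, 0], 255],
  ],
)

```text
time_s: 6.92
tcp_pos: [0.4977, 0.3054, 0.2321]
eef_rot: [-180.0, -0.0, 0.0]
contact_force: [-0.7, -1.7, 3.0]
gripper_width: 0.0454
```

Emit:
carry_out(
  plan=[
    [[0, 0, 0], [0, 0, 0], 110],
    [[0, 0, 0], [0, 0, 0], 90],
    [[0, 0, 0], [0, 0, 0], 50],
    [[0, 0, 0], [0, 0, 0], 0],
    [[0, 0, 0], [0, 0, 0], 0],
    [[0, 0, -0.02], [0, 0, 0], 0],
    [[0, 0, -0.04], [0, 0, 0], 0],
    [[0, 0, -0.04], [0, 0, 0], 0],
    [[0, 0, -0.04], [0, 0, 0], 0],
    [[0.01, 0.02, 0], [0, 0, 0], 0],
    [[0.017, 0.034, 0], [0, 0, 0], 0],
    [[0.017, 0.034, 0], [0, 0, 0], 0],
  ],
)

```text
time_s: 7.92
tcp_pos: [0.5416, 0.217, 0.3728]
eef_rot: [-179.9, -0.1, 0.1]
contact_force: [0.6, 1.0, -0.4]
gripper_width: 0.0876
```

Emit:
carry_out(
  plan=[
    [[0.017, 0.034, 0], [0, 0, 0], 0],
    [[0.017, 0.034, 0], [0, 0, 0], 0],
    [[0.017, 0.034, 0], [0, 0, 0], 0],
    [[0.017, 0.034, 0], [0, 0, 0], 0],
    [[0.012, 0.024, 0], [0, 0, 0], 0],
    [[0.005, 0.01, 0], [0, 0, 0], 0],
    [[0, 0, 0], [0, 0, 0], 0],
    [[0, 0, 0], [0, 0, 0], 0],
  ],
)

```text
time_s: 8.58
tcp_pos: [0.6266, 0.0469, 0.3713]
eef_rot: [180.0, 0.0, -0.1]
contact_force: [-0.2, 1.0, 0.2]
gripper_width: 0.0871
```

```bash
python3 - <<'E'
from h import *
st();crop("side",120,60,280,210,2.5,"s3")
E
```

```text
8.58 [0.6266 0.0469 0.3713] [ 1.8e+02  4.0e-02 -8.0e-02] [-0.2  1.   0.2] 0.0871 [ 22.   17.5  -8.2  -0.  -64.3  67.9]
```

View pics/s3.png

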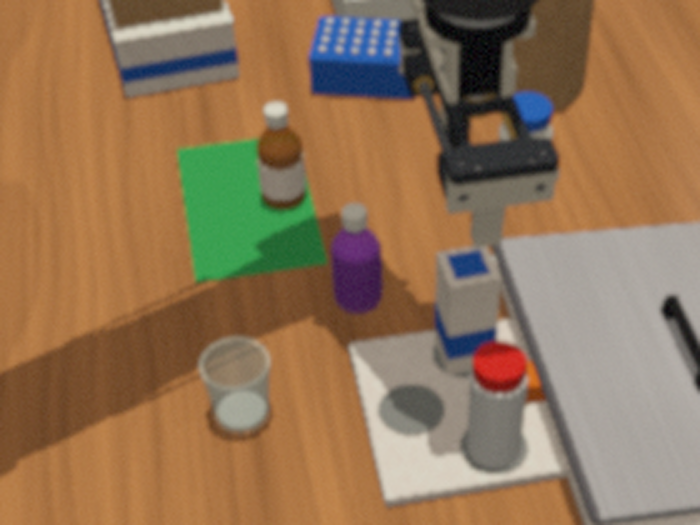

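The picture shows the bottle upright on the mat at crop (282,155). The carton and canister are untouched. The bare mark is at crop (411,410).

Emit:
carry_out(
  plan=[
    [[0, 0, 0.035], [0, 0, 0], 0],
    [[0, 0, 0.035], [0, 0, 0], 0],
    [[0, 0, 0.03], [0, 0, 0], 0],
    [[0, 0, 0.016], [0, 0, 0], 0],
    [[0, 0, 0.009], [0, 0, 0], 0],
    [[0, 0, 0], [0, 0, 0], 60],
    [[0, 0, 0], [0, 0, 0], 100],
    [[0, 0, 0], [0, 0, 0], 140],
    [[0, 0, 0], [0, 0, 0], 180],
    [[0, 0, 0], [0, 0, 0], 255],
    [[0, 0, 0], [0, 0, 0], 255],
    [[0, 0, 0], [0, 0, 0], 255],
  ],
)

```text
time_s: 9.63
tcp_pos: [0.6267, 0.0472, 0.2473]
eef_rot: [-180.0, -0.1, -0.0]
contact_force: [-0.3, -1.1, 0.1]
gripper_width: 0.0462
```

Emit:
carry_out(
  plan=[
    [[0, 0, 0], [0, 0, 0], 255],
    [[0, 0, 0], [0, 0, 0], 255],
    [[0, 0, 0], [0, 0, 0], 255],
  ],
)

```text
time_s: 9.88
tcp_pos: [0.6268, 0.0472, 0.2472]
eef_rot: [-180.0, -0.0, 0.0]
contact_force: [-0.8, 0.1, 4.2]
gripper_width: 0.0446
```

Emit:
carry_out(
  plan=[
    [[0, 0, -0.01], [0, 0, 0], 255],
    [[0, 0, -0.02], [0, 0, 0], 255],
    [[0, 0, -0.035], [0, 0, 0], 255],
    [[0, 0, -0.035], [0, 0, 0], 255],
    [[0, 0, -0.02], [0, 0, 0], 255],
    [[0, 0, -0.01], [0, 0, 0], 255],
    [[-0.008, -0.013, 0], [0, 0, 0], 255],
    [[-0.014, -0.023, 0], [0, 0, 0], 255],
    [[-0.02, -0.032, 0], [0, 0, 0], 255],
    [[-0.02, -0.032, 0], [0, 0, 0], 255],
    [[-0.02, -0.032, 0], [0, 0, 0], 255],
    [[-0.02, -0.032, 0], [0, 0, 0], 255],
  ],
)

```text
time_s: 10.88
tcp_pos: [0.5231, 0.2121, 0.3758]
eef_rot: [180.0, 0.1, -0.0]
contact_force: [0.6, 1.1, -1.6]
gripper_width: 0.0442
```

Emit:
carry_out(
  plan=[
    [[-0.02, -0.032, 0], [0, 0, 0], 255],
    [[-0.02, -0.032, 0], [0, 0, 0], 255],
    [[-0.02, -0.032, 0], [0, 0, 0], 255],
    [[-0.02, -0.032, 0], [0, 0, 0], 255],
    [[-0.012, -0.02, 0], [0, 0, 0], 255],
    [[-0.005, -0.01, 0], [0, 0, 0], 255],
    [[0, 0, 0], [0, 0, 0], 255],
    [[0, 0, 0.035], [0, 0, 0], 255],
    [[0, 0, 0.035], [0, 0, 0], 255],
    [[0, 0, 0.03], [0, 0, 0], 255],
    [[0, 0, 0.02], [0, 0, 0], 255],
    [[0, 0, 0.01], [0, 0, 0], 255],
  ],
)

```text
time_s: 11.88
tcp_pos: [0.4274, 0.3671, 0.2432]
eef_rot: [179.7, 0.2, -0.1]
contact_force: [1.0, -0.2, -1.5]
gripper_width: 0.0443
```

Emit:
carry_out(
  plan=[
    [[0, 0, 0.005], [0, 0, 0], 255],
    [[0, 0, 0.001], [0, 0, 0], 255],
    [[0, 0, 0.001], [0, 0, 0], 255],
    [[0, 0, 0], [0, 0, 0], 255],
    [[0, 0, 0], [0, 0, 0], 255],
  ],
)

```text
time_s: 12.3
tcp_pos: [0.4279, 0.3696, 0.241]
eef_rot: [-179.9, -0.1, 0.0]
contact_force: [-0.4, -0.3, -1.2]
gripper_width: 0.0445
```

Emit:
carry_out(
  plan=[
    [[0, 0, 0.001], [0, 0, 0], 255],
    [[0, 0, 0.001], [0, 0, 0], 255],
    [[0, 0, 0], [0, 0, 0], 255],
    [[0, 0, 0], [0, 0, 0], 255],
  ],
)

```text
time_s: 12.63
tcp_pos: [0.4278, 0.3695, 0.2391]
eef_rot: [-179.9, -0.1, 0.0]
contact_force: [-2.2, -1.1, 7.1]
gripper_width: 0.0445
```

Emit:
carry_out(
  plan=[
    [[0, 0, 0.0007], [0, 0, 0], 255],
    [[0, 0, 0], [0, 0, 0], 255],
    [[0, 0, 0], [0, 0, 0], 255],
  ],
)

```text
time_s: 12.88
tcp_pos: [0.4278, 0.3695, 0.239]
eef_rot: [-179.9, -0.1, 0.1]
contact_force: [-4.0, -3.4, 14.1]
gripper_width: 0.0442
```

Emit:
carry_out(
  plan=[
    [[0, 0, -0.0008], [0, 0, 0], 255],
    [[0, 0, 0], [0, 0, 0], 110],
    [[0, 0, 0], [0, 0, 0], 90],
    [[0, 0, 0], [0, 0, 0], 50],
    [[0, 0, 0], [0, 0, 0], 0],
    [[0, 0, 0], [0, 0, 0], 0],
    [[0, 0, -0.02], [0, 0, 0], 0],
    [[0, 0, -0.04], [0, 0, 0], 0],
    [[0, 0, -0.04], [0, 0, 0], 0],
    [[0, 0, -0.035], [0, 0, 0], 0],
    [[0.009, 0.02, 0], [0, 0, 0], 0],
    [[0.017, 0.037, 0], [0, 0, 0], 0],
  ],
)

```text
time_s: 13.88
tcp_pos: [0.4536, 0.3144, 0.3755]
eef_rot: [-179.7, -0.2, 0.2]
contact_force: [1.2, 0.1, -1.3]
gripper_width: 0.0875
```

Emit:
carry_out(
  plan=[
    [[0.017, 0.037, 0], [0, 0, 0], 0],
    [[0.017, 0.037, 0], [0, 0, 0], 0],
    [[0.017, 0.037, 0], [0, 0, 0], 0],
    [[0.017, 0.037, 0], [0, 0, 0], 0],
    [[0.017, 0.037, 0], [0, 0, 0], 0],
    [[0.017, 0.037, 0], [0, 0, 0], 0],
    [[0.017, 0.037, 0], [0, 0, 0], 0],
    [[0.017, 0.037, 0], [0, 0, 0], 0],
    [[0.017, 0.037, 0], [0, 0, 0], 0],
    [[0.01, 0.024, 0], [0, 0, 0], 0],
    [[0.005, 0.012, 0], [0, 0, 0], 0],
    [[0, 0, 0], [0, 0, 0], 0],
  ],
)

```text
time_s: 14.88
tcp_pos: [0.6222, -0.0591, 0.372]
eef_rot: [180.0, 0.1, -0.2]
contact_force: [-0.0, -0.5, 0.4]
gripper_width: 0.0873
```

Emit:
carry_out(
  plan=[
    [[0.003, 0.008, 0], [0, 0, 0], 0],
    [[0, 0, 0], [0, 0, 0], 0],
    [[0, 0, 0], [0, 0, 0], 0],
  ],
)

```text
time_s: 15.13
tcp_pos: [0.6245, -0.064, 0.3728]
eef_rot: [-180.0, 0.0, 0.0]
contact_force: [0.4, 0.7, 0.4]
gripper_width: 0.0874
```

```bash
python3 - <<'E'
from h import *
st();a=r.capture("side");cv2.imwrite("pics/side4.png",a[:,:,::-1]);crop("side",120,60,280,210,2.5,"s4",a)
E
```

```text
15.13 [ 0.6245 -0.064   0.3728] [-1.7999e+02  0.0000e+00  4.0000e-02] [0.4 0.7 0.4] 0.0874 [ 11.9  17.4  -8.2  -0.  -64.4  78.1]
```

View pics/s4.png

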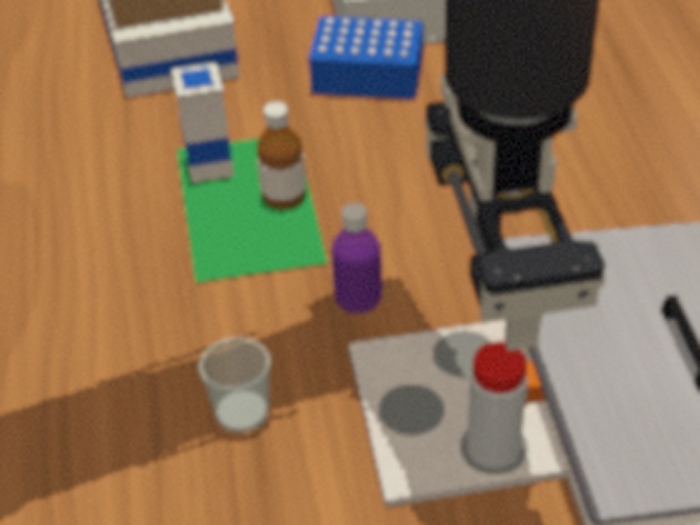

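The carton stands on the mat at crop (205,125) beside the bottle. The canister is still on its mark.

Emit:
carry_out(
  plan=[
    [[0.001, 0.0005, 0.035], [0, 0, 0], 0],
    [[0, 0, 0.035], [0, 0, 0], 0],
    [[0, 0, 0.03], [0, 0, 0], 0],
    [[0, 0, 0.016], [0, 0, 0], 0],
    [[0, 0, 0.01], [0, 0, 0], 0],
    [[0, 0, 0], [0, 0, 0], 60],
    [[0, 0, 0], [0, 0, 0], 100],
    [[0, 0, 0], [0, 0, 0], 140],
    [[0, 0, 0], [0, 0, 0], 180],
    [[0, 0, 0], [0, 0, 0], 255],
    [[0, 0, 0], [0, 0, 0], 255],
    [[0, 0, 0], [0, 0, 0], 255],
  ],
)

```text
time_s: 16.18
tcp_pos: [0.6257, -0.0653, 0.2475]
eef_rot: [-180.0, -0.1, -0.0]
contact_force: [-0.7, 2.2, 1.4]
gripper_width: 0.0465
```

Emit:
carry_out(
  plan=[
    [[0, 0, 0], [0, 0, 0], 255],
    [[0, 0, 0], [0, 0, 0], 255],
    [[0, 0, 0], [0, 0, 0], 255],
  ],
)

```text
time_s: 16.43
tcp_pos: [0.6259, -0.0652, 0.2473]
eef_rot: [180.0, -0.1, 0.0]
contact_force: [-0.6, 0.9, 4.6]
gripper_width: 0.0458
```

Emit:
carry_out(
  plan=[
    [[0, 0, -0.01], [0, 0, 0], 255],
    [[0, 0, -0.02], [0, 0, 0], 255],
    [[0, 0, -0.035], [0, 0, 0], 255],
    [[0, 0, -0.035], [0, 0, 0], 255],
    [[0, 0, -0.02], [0, 0, 0], 255],
    [[0, 0, -0.01], [0, 0, 0], 255],
    [[-0.008, -0.012, 0], [0, 0, 0], 255],
    [[-0.014, -0.022, 0], [0, 0, 0], 255],
    [[-0.02, -0.03, 0], [0, 0, 0], 255],
    [[-0.02, -0.03, 0], [0, 0, 0], 255],
    [[-0.02, -0.03, 0], [0, 0, 0], 255],
    [[-0.02, -0.03, 0], [0, 0, 0], 255],
  ],
)

```text
time_s: 17.43
tcp_pos: [0.5215, 0.0897, 0.3749]
eef_rot: [179.9, 0.2, -0.0]
contact_force: [0.1, 1.6, -1.1]
gripper_width: 0.0458
```

Emit:
carry_out(
  plan=[
    [[-0.02, -0.03, 0], [0, 0, 0], 255],
    [[-0.02, -0.03, 0], [0, 0, 0], 255],
    [[-0.02, -0.03, 0], [0, 0, 0], 255],
    [[-0.02, -0.03, 0], [0, 0, 0], 255],
    [[-0.011, -0.02, 0], [0, 0, 0], 255],
    [[-0.005, -0.01, 0], [0, 0, 0], 255],
    [[0, 0, 0], [0, 0, 0], 255],
    [[0, 0, 0.035], [0, 0, 0], 255],
    [[0, 0, 0.035], [0, 0, 0], 255],
    [[0, 0, 0.03], [0, 0, 0], 255],
    [[0, 0, 0.02], [0, 0, 0], 255],
    [[0, 0, 0.01], [0, 0, 0], 255],
  ],
)

```text
time_s: 18.43
tcp_pos: [0.4267, 0.2366, 0.243]
eef_rot: [179.7, 0.3, -0.1]
contact_force: [0.5, 0.0, -1.8]
gripper_width: 0.0455
```

Emit:
carry_out(
  plan=[
    [[0, 0, 0.004], [0, 0, 0], 255],
    [[0, 0, 0], [0, 0, 0], 255],
    [[0, 0, 0], [0, 0, 0], 255],
    [[0, 0, 0], [0, 0, 0], 255],
  ],
)

```text
time_s: 18.77
tcp_pos: [0.428, 0.2388, 0.2435]
eef_rot: [-179.9, -0.1, -0.0]
contact_force: [0.1, -0.2, -0.2]
gripper_width: 0.0458
```

Emit:
carry_out(
  plan=[
    [[0, 0, 0.003], [0, 0, 0], 255],
    [[0, 0, 0.0005], [0, 0, 0], 255],
    [[0, 0, 0], [0, 0, 0], 255],
    [[0, 0, 0], [0, 0, 0], 255],
  ],
)

```text
time_s: 19.1
tcp_pos: [0.4276, 0.2388, 0.2395]
eef_rot: [-180.0, -0.0, 0.0]
contact_force: [0.6, 0.3, -1.4]
gripper_width: 0.0454
```

Emit:
carry_out(
  plan=[
    [[0, 0, 0.0006], [0, 0, 0], 255],
    [[0, 0, 0], [0, 0, 0], 255],
    [[0, 0, 0], [0, 0, 0], 255],
  ],
)

```text
time_s: 19.35
tcp_pos: [0.4278, 0.239, 0.2392]
eef_rot: [-180.0, -0.0, 0.0]
contact_force: [-1.2, 1.1, 4.6]
gripper_width: 0.0456
```

Emit:
carry_out(
  plan=[
    [[0, 0, 0], [0, 0, 0], 110],
    [[0, 0, 0], [0, 0, 0], 90],
    [[0, 0, 0], [0, 0, 0], 50],
    [[0, 0, 0], [0, 0, 0], 0],
    [[0, 0, 0], [0, 0, 0], 0],
    [[0, 0, -0.02], [0, 0, 0], 0],
    [[0, 0, -0.04], [0, 0, 0], 0],
    [[0, 0, -0.04], [0, 0, 0], 0],
    [[0, 0, -0.03], [0, 0, 0], 0],
    [[0.015, 0.017, 0], [0, 0, 0], 0],
    [[0.026, 0.03, 0], [0, 0, 0], 0],
    [[0.026, 0.03, 0], [0, 0, 0], 0],
  ],
)

```text
time_s: 20.35
tcp_pos: [0.4949, 0.1615, 0.3698]
eef_rot: [-179.9, -0.1, 0.2]
contact_force: [1.7, 1.1, 0.1]
gripper_width: 0.0878
```

Emit:
carry_out(
  plan=[
    [[0.026, 0.03, 0], [0, 0, 0], 0],
    [[0.026, 0.03, 0], [0, 0, 0], 0],
    [[0.026, 0.03, 0], [0, 0, 0], 0],
    [[0.026, 0.03, 0], [0, 0, 0], 0],
    [[0.026, 0.03, 0], [0, 0, 0], 0],
    [[0.013, 0.015, 0], [0, 0, 0], 0],
    [[0.005, 0.0065, 0], [0, 0, 0], 0],
    [[0, 0, 0.035], [0, 0, 0], 0],
    [[0, 0, 0.035], [0, 0, 0], 0],
    [[0, 0, 0.035], [0, 0, 0], 0],
    [[0, 0, 0], [0, 0, 0], 0],
    [[0, 0, 0], [0, 0, 0], 0],
  ],
)

```text
time_s: 21.35
tcp_pos: [0.642, -0.0095, 0.2624]
eef_rot: [179.9, 0.2, 0.0]
contact_force: [0.3, -0.2, 0.6]
gripper_width: 0.0875
```

```bash
python3 - <<'E'
from h import *
st();a=r.capture("side");cv2.imwrite("pics/side5.png",a[:,:,::-1]);crop("side",120,60,280,210,2.5,"s5",a)
E
```

```text
21.35 [ 0.642  -0.0095  0.2624] [1.7992e+02 2.4000e-01 3.0000e-02] [ 0.3 -0.2  0.6] 0.0875 [ 16.5  24.3 -13.6   0.  -52.4  73.5]
```

View pics/s5.png

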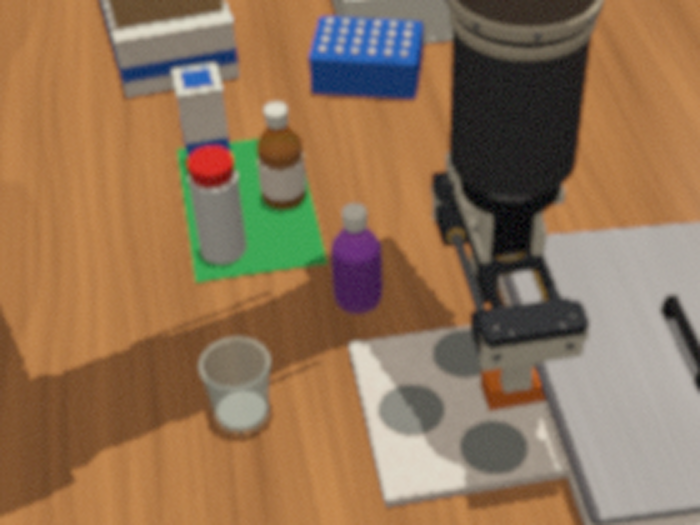

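All three stand on the mat, and the three marks are bare at crop (411,410), (462,353) and (493,447). The fingers straddle the wedge.

Emit:
carry_out(
  plan=[
    [[0.001, 0, 0.03], [0, 0, 0], 0],
    [[0, 0, 0.02], [0, 0, 0], 0],
    [[0, 0, 0.01], [0, 0, 0], 0],
    [[0, 0, 0.006], [0, 0, 0], 0],
    [[0, 0, 0], [0, 0, 0], 60],
    [[0, 0, 0], [0, 0, 0], 100],
    [[0, 0, 0], [0, 0, 0], 140],
    [[0, 0, 0], [0, 0, 0], 160],
  ],
  grip_force=40,
)

```text
time_s: 22.07
tcp_pos: [0.6441, -0.0096, 0.1992]
eef_rot: [-180.0, -0.1, 0.0]
contact_force: [-0.2, 0.5, -0.6]
gripper_width: 0.0665
```

```bash
python3 - <<'E'
from h import *
st()
a=cv2.imread("pics/side5.png")
for n,q in dict(amber=(411,410),carton=(462,353),can=(493,447)).items(): print(n,w("side",(120+(q[0]+.5)/2.5-.5,60+(q[1]+.5)/2.5-.5),.0125).round(4))
E
```

```text
22.07 [ 0.6441 -0.0096  0.1992] [-1.7998e+02 -1.3000e-01  1.0000e-02] [-0.2  0.5 -0.6] 0.0665 [ 16.5  28.5 -16.6   0.  -44.8  73.5]
amber [ 0.5659 -0.0085  0.0125]
carton [0.6245 0.0482 0.0125]
can [ 0.6256 -0.0629  0.0125]
```

Emit:
carry_out(
  plan=[
    [[0, 0, 0.004], [0, 0, 0], 160],
    [[0, 0, 0], [0, 0, 0], 180],
    [[0, 0, 0], [0, 0, 0], 255],
    [[0, 0, 0], [0, 0, 0], 255],
    [[0, 0, 0], [0, 0, 0], 255],
    [[0, 0, 0], [0, 0, 0], 255],
    [[0, 0, 0], [0, 0, 0], 255],
    [[0, 0, 0], [0, 0, 0], 255],
    [[0, 0, 0], [0, 0, 0], 255],
  ],
)

```text
time_s: 22.82
tcp_pos: [0.6436, -0.0096, 0.1937]
eef_rot: [-180.0, 0.0, 0.0]
contact_force: [-1.3, 0.9, 0.3]
gripper_width: 0.0299
```

Emit:
carry_out(
  plan=[
    [[-0.003, 0, 0], [0, 0, 0], 255],
    [[-0.003, 0, 0], [0, 0, 0], 255],
    [[0, 0, 0], [0, 0, 0], 255],
    [[-0.003, 0, 0], [0, 0, 0], 255],
    [[-0.003, 0, 0], [0, 0, 0], 255],
    [[0, 0, 0], [0, 0, 0], 255],
  ],
)

```text
time_s: 23.32
tcp_pos: [0.6311, -0.0097, 0.1937]
eef_rot: [-180.0, 0.0, -0.0]
contact_force: [2.8, 0.5, -3.0]
gripper_width: 0.0299
```

Emit:
carry_out(
  plan=[
    [[-0.003, 0, 0], [0, 0, 0], 255],
    [[-0.003, 0, 0], [0, 0, 0], 255],
    [[0, 0, 0], [0, 0, 0], 255],
    [[-0.003, 0, 0], [0, 0, 0], 255],
    [[-0.003, 0, 0], [0, 0, 0], 255],
    [[0, 0, 0], [0, 0, 0], 255],
  ],
)

```text
time_s: 23.82
tcp_pos: [0.619, -0.0098, 0.1937]
eef_rot: [-180.0, 0.0, -0.0]
contact_force: [2.2, 0.2, -3.2]
gripper_width: 0.0299
```

```bash
python3 - <<'E'
from h import *
st();crop("side",200,80,220,190,3,"s6")
E
```

```text
23.82 [ 0.619  -0.0098  0.1937] [-1.8e+02  3.0e-02 -0.0e+00] [ 2.2  0.2 -3.2] 0.0299 [ 17.1  27.1 -20.2  -0.  -42.7  72.9]
```

View pics/s6.png

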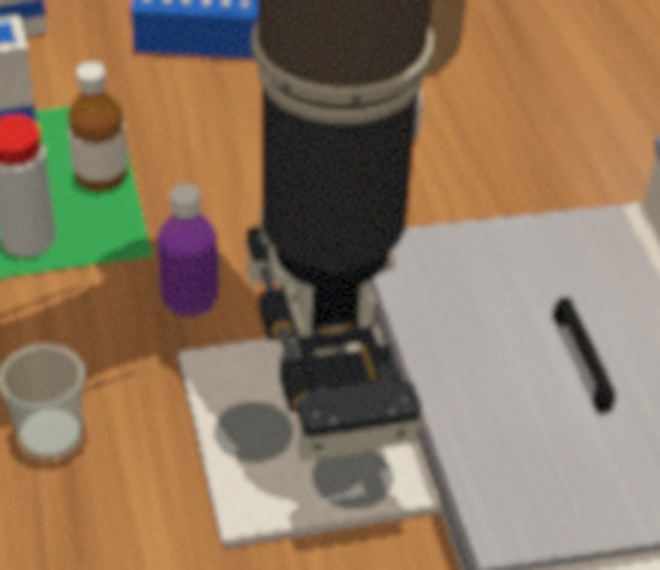

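Emit:
carry_out(
  plan=[
    [[-0.003, 0, 0], [0, 0, 0], 255],
    [[-0.003, 0, 0], [0, 0, 0], 255],
    [[0, 0, 0], [0, 0, 0], 255],
    [[-0.003, 0, 0], [0, 0, 0], 255],
    [[-0.003, 0, 0], [0, 0, 0], 255],
    [[0, 0, 0], [0, 0, 0], 255],
    [[-0.003, 0, 0], [0, 0, 0], 255],
    [[-0.003, 0, 0], [0, 0, 0], 255],
    [[0, 0, 0], [0, 0, 0], 255],
    [[-0.003, 0, 0], [0, 0, 0], 255],
    [[-0.003, 0, 0], [0, 0, 0], 255],
    [[0, 0, 0], [0, 0, 0], 255],
  ],
)

```text
time_s: 24.87
tcp_pos: [0.5951, -0.0098, 0.1937]
eef_rot: [-180.0, 0.0, -0.0]
contact_force: [2.4, 1.0, -1.7]
gripper_width: 0.0298
```

Emit:
carry_out(
  plan=[
    [[-0.003, 0, 0], [0, 0, 0], 255],
    [[-0.003, 0, 0], [0, 0, 0], 255],
    [[0, 0, 0], [0, 0, 0], 255],
    [[-0.003, 0, 0], [0, 0, 0], 255],
    [[-0.003, 0, 0], [0, 0, 0], 255],
    [[0, 0, 0], [0, 0, 0], 255],
    [[-0.003, 0, 0], [0, 0, 0], 255],
    [[-0.003, 0, 0], [0, 0, 0], 255],
    [[0, 0, 0], [0, 0, 0], 255],
    [[-0.003, 0, 0], [0, 0, 0], 255],
    [[-0.003, 0, 0], [0, 0, 0], 255],
    [[0, 0, 0], [0, 0, 0], 255],
  ],
)

```text
time_s: 25.87
tcp_pos: [0.5708, -0.0099, 0.1936]
eef_rot: [180.0, 0.1, -0.0]
contact_force: [-1.4, 0.4, 2.9]
gripper_width: 0.0299
```

Emit:
carry_out(
  plan=[
    [[-0.003, 0, 0], [0, 0, 0], 255],
    [[-0.003, 0, 0], [0, 0, 0], 255],
    [[0, 0, 0], [0, 0, 0], 255],
    [[-0.003, 0, 0], [0, 0, 0], 255],
    [[-0.003, 0, 0], [0, 0, 0], 255],
    [[0, 0, 0], [0, 0, 0], 255],
    [[0, 0, 0], [0, 0, 0], 255],
    [[0, 0, 0], [0, 0, 0], 255],
  ],
)

```text
time_s: 26.53
tcp_pos: [0.5592, -0.0098, 0.1936]
eef_rot: [180.0, 0.1, 0.0]
contact_force: [-2.4, 0.8, 2.4]
gripper_width: 0.0298
```

```bash
python3 - <<'E'
from h import *
st();a=r.capture("side")
b=r.capture("top");cv2.imwrite("pics/top7.png",b[:,:,::-1])
l=cv2.resize(a[80:270,200:420],None,fx=1.8,fy=1.8);m=cv2.resize(b[140:300,190:440],None,fx=1.58,fy=1.58)
h=max(l.shape[0],m.shape[0]);z=np.zeros((h,l.shape[1]+m.shape[1],3),np.uint8);z[:l.shape[0],:l.shape[1]]=l;z[:m.shape[0],l.shape[1]:]=m
cv2.imwrite("pics/s7.png",z[:,:,::-1])
E
```

```text
26.53 [ 0.5592 -0.0098  0.1936] [1.7999e+02 6.0000e-02 0.0000e+00] [-2.4  0.8  2.4] 0.0298 [ 19.   22.8 -28.1  -0.  -39.2  71. ]
```

View pics/s7.png

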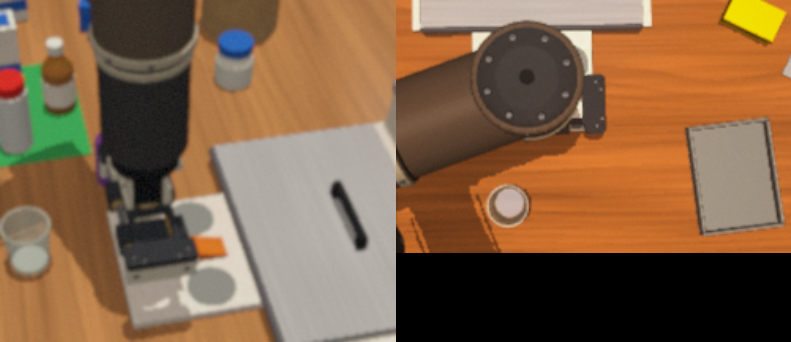

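```bash
python3 - <<'E'
from h import *
b=cv2.imread("pics/top7.png");h=cv2.cvtColor(b,cv2.COLOR_BGR2HSV)
m=cv2.inRange(h,(0,0,0),(179,90,255));m[:200]=0;m[310:]=0;m[:,:360]=0;m[:,450:]=0
m=cv2.morphologyEx(m,cv2.MORPH_OPEN,np.ones((3,3)))
c=max(cv2.findContours(m,0,1)[0],key=cv2.contourArea);R=cv2.minAreaRect(c);print(R,cv2.contourArea(c))
B=[w("top",q,.02) for q in cv2.boxPoints(R)];print(np.round(B,4)[:,:2],np.mean(B,0))
d=cv2.boxPoints(R)
for i in range(4):
    v=B[(i+1)%4]-B[i];print(np.hypot(*v[:2]).round(4),np.degrees(np.arctan2(v[1],v[0])).round(2))
s=cv2.imread("pics/side5.png")
cv2.imwrite("pics/d.png",cv2.resize(b[200:305,360:450],None,fx=5,fy=5,interpolation=cv2.INTER_CUBIC))
E
```

```text
((404.28253173828125, 251.53219604492188), (69.50070190429688, 52.42778396606445), 81.57302856445312) 3362.0
[[ 0.5264 -0.2342]
 [ 0.5421 -0.3553]
 [ 0.3832 -0.3725]
 [ 0.3677 -0.2526]] [ 0.45486978 -0.30364206  0.02      ]
0.1221 -82.6
0.1599 -173.81
0.1209 97.37
0.1598 6.63
```

View pics/d.png

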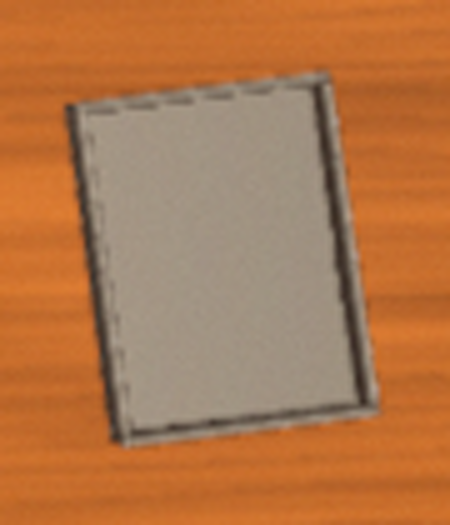

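Emit:
carry_out(
  plan=[
    [[0, 0, -0.01], [0, 0, 0], 255],
    [[0, 0, -0.025], [0, 0, 0], 255],
    [[0, 0, -0.03], [0, 0, 0], 255],
    [[0, 0, -0.015], [0, 0, 0], 255],
    [[-0.009, 0.018, 0], [0, 0, 0], 255],
    [[-0.018, 0.037, 0], [0, 0, 0], 255],
    [[-0.018, 0.037, 0], [0, 0, 0], 255],
    [[-0.018, 0.037, 0], [0, 0, 0], 255],
    [[-0.018, 0.037, 0], [0, 0, 0], 255],
    [[-0.018, 0.037, 0], [0, 0, 0], 255],
    [[-0.018, 0.037, 0], [0, 0, 0], 255],
    [[-0.018, 0.037, 0], [0, 0, 0], 255],
  ],
)

```text
time_s: 27.63
tcp_pos: [0.4236, -0.2883, 0.2745]
eef_rot: [180.0, -0.1, 0.0]
contact_force: [1.3, -0.6, -0.5]
gripper_width: 0.0296
```

Emit:
carry_out(
  plan=[
    [[-0.008, 0.016, 0], [0, 0, 0], 255],
    [[-0.003, 0.006, 0], [0, 0, -3.5], 255],
    [[0, 0, 0], [0, 0, -3.5], 255],
    [[0, 0, 0], [0, 0, 0], 255],
    [[0, 0, 0], [0, 0, 0], 255],
    [[0, 0, 0], [0, 0, 0], 255],
  ],
)

```text
time_s: 28.13
tcp_pos: [0.4138, -0.3086, 0.274]
eef_rot: [180.0, -0.0, 6.9]
contact_force: [-0.1, 0.2, 0.1]
gripper_width: 0.0294
```

Emit:
carry_out(
  plan=[
    [[0, 0, 0.03], [0, 0, 0], 255],
    [[0, 0, 0.03], [0, 0, 0], 255],
    [[0, 0, 0.015], [0, 0, 0], 255],
    [[0, 0, 0.007], [0, 0, 0], 255],
    [[0, 0, 0.002], [0, 0, 0], 255],
    [[0, 0, 0], [0, 0, 0], 255],
    [[0, 0, 0], [0, 0, 0], 255],
    [[0, 0, 0], [0, 0, 0], 255],
  ],
)

```text
time_s: 28.8
tcp_pos: [0.4142, -0.3088, 0.1909]
eef_rot: [179.9, -0.1, 7.0]
contact_force: [0.1, 0.1, 0.1]
gripper_width: 0.0297
```

Emit:
carry_out(
  plan=[
    [[0, 0, 0.002], [0, 0, 0], 255],
    [[0, 0, 0.0012], [0, 0, 0], 255],
    [[0, 0, 0], [0, 0, 0], 255],
    [[0, 0, 0], [0, 0, 0], 255],
    [[0, 0, 0], [0, 0, 0], 255],
  ],
)

```text
time_s: 29.22
tcp_pos: [0.4136, -0.3088, 0.1866]
eef_rot: [180.0, -0.0, 7.0]
contact_force: [-0.1, 0.5, 1.1]
gripper_width: 0.0298
```

Emit:
carry_out(
  plan=[
    [[0, 0, 0.0006], [0, 0, 0], 255],
    [[0, 0, 0], [0, 0, 0], 255],
    [[0, 0, 0], [0, 0, 0], 255],
  ],
)

```text
time_s: 29.47
tcp_pos: [0.4136, -0.3088, 0.1866]
eef_rot: [180.0, -0.0, 7.0]
contact_force: [-2.2, 2.0, 9.3]
gripper_width: 0.0294
```

Emit:
carry_out(
  plan=[
    [[0, 0, -0.0006], [0, 0, 0], 255],
    [[0, 0, 0], [0, 0, 0], 150],
    [[0, 0, 0], [0, 0, 0], 120],
    [[0, 0, 0], [0, 0, 0], 115],
    [[0, 0, 0], [0, 0, 0], 115],
    [[0, 0, 0], [0, 0, 0], 115],
    [[0, 0, -0.01], [0, 0, 0], 115],
    [[0, 0, -0.03], [0, 0, 0], 100],
    [[0, 0, -0.035], [0, 0, 3.5], 0],
    [[0, 0, -0.035], [0, 0, 3.5], 0],
    [[0, 0, -0.035], [0, 0, 0], 0],
    [[0, 0, -0.035], [0, 0, 0], 0],
  ],
  grip_force=20,
)

```text
time_s: 30.47
tcp_pos: [0.413, -0.3086, 0.3692]
eef_rot: [180.0, -0.0, -0.0]
contact_force: [1.3, -1.2, -0.0]
gripper_width: 0.0744
```

Emit:
carry_out(
  plan=[
    [[0.004, -0.02, 0], [0, 0, 0], 0],
    [[0.007, -0.039, 0], [0, 0, 0], 0],
    [[0.007, -0.039, 0], [0, 0, 0], 0],
    [[0.007, -0.039, 0], [0, 0, 0], 0],
    [[0.007, -0.039, 0], [0, 0, 0], 0],
    [[0.007, -0.039, 0], [0, 0, 0], 0],
    [[0.007, -0.039, 0], [0, 0, 0], 0],
    [[0, -0.039, 0], [0, 0, 0], 0],
    [[-0.005, -0.039, 0], [0, 0, 0], 0],
    [[-0.005, -0.039, 0], [0, 0, 0], 0],
    [[-0.005, -0.039, 0], [0, 0, 0], 0],
    [[-0.005, -0.039, 0], [0, 0, 0], 0],
  ],
)

```text
time_s: 31.47
tcp_pos: [0.4387, 0.1419, 0.3675]
eef_rot: [-180.0, -0.1, 0.0]
contact_force: [0.9, 0.0, 0.1]
gripper_width: 0.0879
```

Emit:
carry_out(
  plan=[
    [[-0.005, -0.039, 0], [0, 0, 0], 0],
    [[-0.005, -0.039, 0], [0, 0, 0], 0],
    [[-0.002, -0.015, 0], [0, 0, 0], 0],
    [[0, 0, 0], [0, 0, 0], 0],
    [[0, 0, 0], [0, 0, 0], 0],
    [[0, 0, 0], [0, 0, 0], 0],
  ],
)

```text
time_s: 31.97
tcp_pos: [0.4274, 0.2327, 0.3667]
eef_rot: [180.0, 0.0, 0.0]
contact_force: [0.2, 0.5, -0.8]
gripper_width: 0.0875
```

```bash
python3 - <<'E'
from h import *
st();b=r.capture("top");cv2.imwrite("pics/top8.png",b[:,:,::-1]);crop("top",190,130,260,180,3,"t8",b)
Y=np.linspace(.12,-.13,3)
print("lip top edge shut z=.027:",p("top",[(.6817,y,.027) for y in (.155,-.17)])," open .044",p("top",[(.6817,y,.044) for y in(.155,-.17)]))
E
```

```text
31.97 [0.4274 0.2327 0.3667] [1.7999e+02 1.0000e-02 1.0000e-02] [ 0.2  0.5 -0.8] 0.0875 [ 51.8   4.4 -25.6  -0.  -60.   38.2]
lip top edge shut z=.027: [[205.1729315  157.45447481]
 [344.28327736 154.87669027]]  open .044 [[203.8648295  156.1188968 ]
 [345.35601373 153.49492778]]
```

View pics/t8.png

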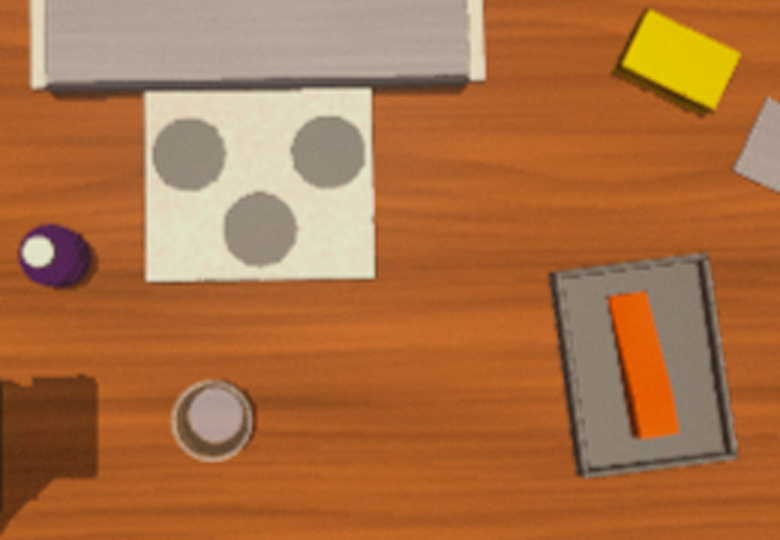

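The top view shows the wedge lying flat, centred and aligned in the dish at crop (643,365). The lip corner is at crop (45,82), i.e. px (205,157), which matches the shut prediction. The marks are at (189,154), (328,152) and (260,229).

```bash
python3 - <<'E'
from h import *
for n,q in dict(amber=(260,229),carton=(189,154),can=(328,152)).items(): print(n,w("top",((q[0]+.5)/3-.5+190,(q[1]+.5)/3-.5+130),.0125).round(4))
E
```

```text
amber [ 0.566  -0.0092  0.0125]
carton [0.6262 0.0457 0.0125]
can [ 0.6257 -0.0637  0.0125]
```

Emit:
carry_out(
  plan=[
    [[0.0004, -0.0063, 0], [0, 0, 0], 0],
    [[0, 0, 0.035], [0, 0, 0], 0],
    [[0, 0, 0.035], [0, 0, 0], 0],
    [[0, 0, 0.03], [0, 0, 0], 0],
    [[0, 0, 0.018], [0, 0, 0], 0],
    [[0, 0, 0.0095], [0, 0, 0], 0],
    [[0, 0, 0], [0, 0, 0], 60],
    [[0, 0, 0], [0, 0, 0], 60],
    [[0, 0, 0], [0, 0, 0], 60],
  ],
)

```text
time_s: 32.77
tcp_pos: [0.4286, 0.2399, 0.2403]
eef_rot: [-179.9, -0.1, -0.0]
contact_force: [0.3, -0.1, 1.0]
gripper_width: 0.0728
```

Emit:
carry_out(
  plan=[
    [[-0.0006, 0.0005, 0.0005], [0, 0, 0], 80],
    [[0, 0, 0], [0, 0, 0], 110],
    [[0, 0, 0], [0, 0, 0], 140],
    [[0, 0, 0], [0, 0, 0], 180],
    [[0, 0, 0], [0, 0, 0], 255],
    [[0, 0, 0], [0, 0, 0], 255],
    [[0, 0, 0], [0, 0, 0], 255],
    [[0, 0, 0], [0, 0, 0], 255],
    [[0, 0, 0], [0, 0, 0], 255],
    [[0, 0, 0], [0, 0, 0], 255],
  ],
)

```text
time_s: 33.6
tcp_pos: [0.4276, 0.2393, 0.239]
eef_rot: [-180.0, -0.0, 0.0]
contact_force: [-0.2, 0.3, 4.9]
gripper_width: 0.0456
```

Emit:
carry_out(
  plan=[
    [[0, 0, -0.01], [0, 0, 0], 255],
    [[0, 0, -0.02], [0, 0, 0], 255],
    [[0, 0, -0.035], [0, 0, 0], 255],
    [[0, 0, -0.035], [0, 0, 0], 255],
    [[0, 0, -0.025], [0, 0, 0], 255],
    [[0, 0, -0.01], [0, 0, 0], 255],
    [[0.008, 0.012, 0], [0, 0, 0], 255],
    [[0.014, 0.022, 0], [0, 0, 0], 255],
    [[0.02, 0.031, 0], [0, 0, 0], 255],
    [[0.02, 0.031, 0], [0, 0, 0], 255],
    [[0.02, 0.031, 0], [0, 0, 0], 255],
    [[0.02, 0.031, 0], [0, 0, 0], 255],
  ],
)

```text
time_s: 34.6
tcp_pos: [0.5297, 0.0795, 0.3724]
eef_rot: [180.0, 0.1, 0.0]
contact_force: [0.2, 1.7, -2.0]
gripper_width: 0.0454
```

Emit:
carry_out(
  plan=[
    [[0.02, 0.031, 0], [0, 0, 0], 255],
    [[0.02, 0.031, 0], [0, 0, 0], 255],
    [[0.02, 0.031, 0], [0, 0, 0], 255],
    [[0.02, 0.031, 0], [0, 0, 0], 255],
    [[0.011, 0.015, 0], [0, 0, 0], 255],
    [[0.005, 0.0068, 0], [0, 0, 0], 255],
    [[0, 0, 0], [0, 0, 0], 255],
    [[0, 0, 0.03], [0, 0, 0], 255],
    [[0, 0, 0.03], [0, 0, 0], 255],
    [[0, 0, 0.03], [0, 0, 0], 255],
    [[0, 0, 0.02], [0, 0, 0], 255],
    [[0, 0, 0.01], [0, 0, 0], 255],
  ],
)

```text
time_s: 35.6
tcp_pos: [0.6235, -0.0638, 0.2499]
eef_rot: [180.0, 0.3, 0.0]
contact_force: [-0.4, -0.5, -1.6]
gripper_width: 0.0458
```

Emit:
carry_out(
  plan=[
    [[0, 0, 0.003], [0, 0, 0], 255],
    [[0, 0, 0], [0, 0, 0], 255],
    [[0, 0, 0], [0, 0, 0], 255],
    [[0, 0, 0], [0, 0, 0], 255],
  ],
)

```text
time_s: 35.93
tcp_pos: [0.626, -0.0644, 0.2522]
eef_rot: [-180.0, -0.2, 0.0]
contact_force: [-1.0, 0.0, -2.2]
gripper_width: 0.0455
```

Emit:
carry_out(
  plan=[
    [[0, 0, 0.002], [0, 0, 0], 255],
    [[0, 0, 0.001], [0, 0, 0], 255],
    [[0, 0, 0], [0, 0, 0], 255],
    [[0, 0, 0], [0, 0, 0], 255],
    [[0, 0, 0], [0, 0, 0], 255],
  ],
)

```text
time_s: 36.35
tcp_pos: [0.6254, -0.0648, 0.2476]
eef_rot: [-180.0, -0.0, -0.0]
contact_force: [0.2, 0.1, -1.6]
gripper_width: 0.0456
```

Emit:
carry_out(
  plan=[
    [[0, 0, 0.001], [0, 0, 0], 255],
    [[0, 0, 0], [0, 0, 0], 255],
    [[0, 0, 0], [0, 0, 0], 255],
  ],
)

```text
time_s: 36.6
tcp_pos: [0.6257, -0.0647, 0.247]
eef_rot: [180.0, -0.1, 0.0]
contact_force: [-0.2, 0.9, 3.6]
gripper_width: 0.0457
```

Emit:
carry_out(
  plan=[
    [[0, 0, 0], [0, 0, 0], 110],
    [[0, 0, 0], [0, 0, 0], 90],
    [[0, 0, 0], [0, 0, 0], 50],
    [[0, 0, 0], [0, 0, 0], 0],
    [[0, 0, 0], [0, 0, 0], 0],
    [[0, 0, -0.02], [0, 0, 0], 0],
    [[0, 0, -0.04], [0, 0, 0], 0],
    [[0, 0, -0.04], [0, 0, 0], 0],
    [[0, 0, -0.025], [0, 0, 0], 0],
    [[-0.009, -0.02, 0], [0, 0, 0], 0],
    [[-0.017, -0.037, 0], [0, 0, 0], 0],
    [[-0.017, -0.037, 0], [0, 0, 0], 0],
  ],
)

```text
time_s: 37.6
tcp_pos: [0.5819, 0.0293, 0.3718]
eef_rot: [-180.0, -0.0, -0.2]
contact_force: [0.3, 1.0, -1.4]
gripper_width: 0.0876
```

Emit:
carry_out(
  plan=[
    [[-0.017, -0.037, 0], [0, 0, 0], 0],
    [[-0.017, -0.037, 0], [0, 0, 0], 0],
    [[-0.017, -0.037, 0], [0, 0, 0], 0],
    [[-0.017, -0.037, 0], [0, 0, 0], 0],
    [[-0.017, -0.037, 0], [0, 0, 0], 0],
    [[-0.017, -0.037, 0], [0, 0, 0], 0],
    [[-0.017, -0.037, 0], [0, 0, 0], 0],
    [[-0.017, -0.037, 0], [0, 0, 0], 0],
    [[-0.012, -0.027, 0], [0, 0, 0], 0],
    [[-0.0068, -0.0175, 0], [0, 0, 0], 0],
    [[0, 0, 0], [0, 0, 0], 0],
    [[0, 0, 0], [0, 0, 0], 0],
  ],
)

```text
time_s: 38.6
tcp_pos: [0.427, 0.3707, 0.3712]
eef_rot: [180.0, 0.0, 0.1]
contact_force: [0.1, -0.9, -0.4]
gripper_width: 0.0877
```

Emit:
carry_out(
  plan=[
    [[0, 0, 0], [0, 0, 0], 0],
    [[0, 0, 0], [0, 0, 0], 0],
  ],
)

```text
time_s: 38.77
tcp_pos: [0.4279, 0.369, 0.3714]
eef_rot: [180.0, 0.0, -0.0]
contact_force: [0.0, 0.4, 0.4]
gripper_width: 0.0876
```

Emit:
carry_out(
  plan=[
    [[0, 0, 0.035], [0, 0, 0], 0],
    [[0, 0, 0.035], [0, 0, 0], 0],
    [[0, 0, 0.03], [0, 0, 0], 0],
    [[0, 0, 0.02], [0, 0, 0], 0],
    [[0, 0, 0.012], [0, 0, 0], 0],
    [[0, 0, 0], [0, 0, 0], 60],
    [[0, 0, 0], [0, 0, 0], 100],
    [[0, 0, 0], [0, 0, 0], 140],
    [[0, 0, 0], [0, 0, 0], 180],
    [[0, 0, 0], [0, 0, 0], 255],
    [[0, 0, 0], [0, 0, 0], 255],
    [[0, 0, 0], [0, 0, 0], 255],
  ],
)

```text
time_s: 39.77
tcp_pos: [0.4276, 0.3698, 0.2401]
eef_rot: [-179.9, -0.0, 0.0]
contact_force: [-0.4, 0.2, 0.5]
gripper_width: 0.0464
```

Emit:
carry_out(
  plan=[
    [[0, 0, 0], [0, 0, 0], 255],
    [[0, 0, 0], [0, 0, 0], 255],
    [[0, 0, 0], [0, 0, 0], 255],
    [[0, 0, 0], [0, 0, 0], 255],
  ],
)

```text
time_s: 40.1
tcp_pos: [0.4277, 0.3699, 0.24]
eef_rot: [-180.0, -0.0, 0.0]
contact_force: [-1.5, -0.6, 6.3]
gripper_width: 0.0441
```

Emit:
carry_out(
  plan=[
    [[0, 0, -0.01], [0, 0, 0], 255],
    [[0, 0, -0.02], [0, 0, 0], 255],
    [[0, 0, -0.035], [0, 0, 0], 255],
    [[0, 0, -0.035], [0, 0, 0], 255],
    [[0, 0, -0.025], [0, 0, 0], 255],
    [[0, 0, -0.01], [0, 0, 0], 255],
    [[0.008, 0.013, 0], [0, 0, 0], 255],
    [[0.014, 0.023, 0], [0, 0, 0], 255],
    [[0.02, 0.032, 0], [0, 0, 0], 255],
    [[0.02, 0.032, 0], [0, 0, 0], 255],
    [[0.02, 0.032, 0], [0, 0, 0], 255],
    [[0.02, 0.032, 0], [0, 0, 0], 255],
  ],
)

```text
time_s: 41.1
tcp_pos: [0.5298, 0.2042, 0.3741]
eef_rot: [180.0, 0.1, 0.0]
contact_force: [0.1, 0.3, -1.2]
gripper_width: 0.0445
```

Emit:
carry_out(
  plan=[
    [[0.02, 0.032, 0], [0, 0, 0], 255],
    [[0.02, 0.032, 0], [0, 0, 0], 255],
    [[0.02, 0.032, 0], [0, 0, 0], 255],
    [[0.02, 0.032, 0], [0, 0, 0], 255],
    [[0.012, 0.021, 0], [0, 0, 0], 255],
    [[0.005, 0.0099, 0], [0, 0, 0], 255],
    [[0, 0, 0], [0, 0, 0], 255],
    [[0, 0, 0.03], [0, 0, 0], 255],
    [[0, 0, 0.03], [0, 0, 0], 255],
    [[0, 0, 0.03], [0, 0, 0], 255],
    [[0, 0, 0.02], [0, 0, 0], 255],
    [[0, 0, 0.01], [0, 0, 0], 255],
  ],
)

```text
time_s: 42.1
tcp_pos: [0.6249, 0.0475, 0.2511]
eef_rot: [179.9, 0.3, 0.0]
contact_force: [-0.2, -0.4, -1.1]
gripper_width: 0.0443
```

Emit:
carry_out(
  plan=[
    [[0, 0, 0.003], [0, 0, 0], 255],
    [[0, 0, 0], [0, 0, 0], 255],
    [[0, 0, 0.002], [0, 0, 0], 255],
    [[0, 0, 0], [0, 0, 0], 255],
    [[0, 0, 0], [0, 0, 0], 255],
    [[0, 0, 0], [0, 0, 0], 255],
  ],
)

```text
time_s: 42.6
tcp_pos: [0.6268, 0.0469, 0.2505]
eef_rot: [-180.0, -0.1, 0.0]
contact_force: [-0.9, -0.2, -0.8]
gripper_width: 0.0444
```

Emit:
carry_out(
  plan=[
    [[0, 0, 0.001], [0, 0, 0], 255],
    [[0, 0, 0.001], [0, 0, 0], 255],
    [[0, 0, 0], [0, 0, 0], 255],
    [[0, 0, 0], [0, 0, 0], 255],
    [[0, 0, 0], [0, 0, 0], 255],
  ],
)

```text
time_s: 43.02
tcp_pos: [0.6269, 0.0468, 0.248]
eef_rot: [-180.0, -0.1, 0.0]
contact_force: [-0.7, -0.7, 4.9]
gripper_width: 0.0444
```

Emit:
carry_out(
  plan=[
    [[0, 0, 0.0006], [0, 0, 0], 255],
    [[0, 0, 0], [0, 0, 0], 255],
    [[0, 0, 0], [0, 0, 0], 255],
  ],
)

```text
time_s: 43.27
tcp_pos: [0.6269, 0.0468, 0.248]
eef_rot: [180.0, -0.1, 0.0]
contact_force: [-3.0, -1.2, 9.7]
gripper_width: 0.0443
```

Emit:
carry_out(
  plan=[
    [[0, 0, -0.0006], [0, 0, 0], 255],
    [[0, 0, 0], [0, 0, 0], 110],
    [[0, 0, 0], [0, 0, 0], 90],
    [[0, 0, 0], [0, 0, 0], 50],
    [[0, 0, 0], [0, 0, 0], 0],
    [[0, 0, 0], [0, 0, 0], 0],
    [[0, 0, -0.02], [0, 0, 0], 0],
    [[0, 0, -0.04], [0, 0, 0], 0],
    [[0, 0, -0.04], [0, 0, 0], 0],
    [[0, 0, -0.025], [0, 0, 0], 0],
    [[-0.01, -0.02, 0], [0, 0, 0], 0],
    [[-0.017, -0.034, 0], [0, 0, 0], 0],
  ],
)

```text
time_s: 44.27
tcp_pos: [0.6005, 0.0996, 0.3745]
eef_rot: [-179.9, -0.2, -0.2]
contact_force: [0.3, 1.6, -0.7]
gripper_width: 0.0878
```

Emit:
carry_out(
  plan=[
    [[-0.017, -0.034, 0], [0, 0, 0], 0],
    [[-0.017, -0.034, 0], [0, 0, 0], 0],
    [[-0.017, -0.034, 0], [0, 0, 0], 0],
    [[-0.017, -0.034, 0], [0, 0, 0], 0],
    [[-0.017, -0.034, 0], [0, 0, 0], 0],
    [[-0.012, -0.024, 0], [0, 0, 0], 0],
    [[-0.005, -0.0105, 0], [0, 0, 0], 0],
    [[0, 0, 0], [0, 0, 0], 0],
    [[0, 0, 0], [0, 0, 0], 0],
    [[0, 0, 0], [0, 0, 0], 0],
    [[0, 0, 0], [0, 0, 0], 0],
  ],
)

```text
time_s: 45.18
tcp_pos: [0.4981, 0.3043, 0.3724]
eef_rot: [180.0, 0.0, -0.1]
contact_force: [0.8, -0.3, -0.5]
gripper_width: 0.0877
```

Emit:
carry_out(
  plan=[
    [[0, -0.0008, 0.035], [0, 0, 0], 0],
    [[0, 0, 0.035], [0, 0, 0], 0],
    [[0, 0, 0.035], [0, 0, 0], 0],
    [[0, 0, 0.022], [0, 0, 0], 0],
    [[0, 0, 0.012], [0, 0, 0], 0],
    [[0, 0, 0], [0, 0, 0], 60],
    [[0, 0, 0], [0, 0, 0], 100],
    [[0, 0, 0], [0, 0, 0], 140],
    [[0, 0, 0], [0, 0, 0], 180],
    [[0, 0, 0], [0, 0, 0], 255],
    [[0, 0, 0], [0, 0, 0], 255],
    [[0, 0, 0], [0, 0, 0], 255],
  ],
)

```text
time_s: 46.18
tcp_pos: [0.4977, 0.3062, 0.2342]
eef_rot: [-179.9, -0.0, 0.0]
contact_force: [-0.4, -0.8, 0.8]
gripper_width: 0.0463
```

Emit:
carry_out(
  plan=[
    [[0, 0, 0], [0, 0, 0], 255],
    [[0, 0, 0], [0, 0, 0], 255],
    [[0, 0, 0], [0, 0, 0], 255],
    [[0, 0, 0], [0, 0, 0], 255],
  ],
)

```text
time_s: 46.52
tcp_pos: [0.4978, 0.3063, 0.2341]
eef_rot: [-180.0, -0.0, 0.0]
contact_force: [-0.1, -2.7, 5.6]
gripper_width: 0.045
```

Emit:
carry_out(
  plan=[
    [[0, 0, -0.01], [0, 0, 0], 255],
    [[0, 0, -0.02], [0, 0, 0], 255],
    [[0, 0, -0.035], [0, 0, 0], 255],
    [[0, 0, -0.035], [0, 0, 0], 255],
    [[0, 0, -0.02], [0, 0, 0], 255],
    [[0, 0, -0.01], [0, 0, 0], 255],
    [[0.003, 0.014, 0], [0, 0, 0], 255],
    [[0.006, 0.025, 0], [0, 0, 0], 255],
    [[0.008, 0.035, 0], [0, 0, 0], 255],
    [[0.008, 0.035, 0], [0, 0, 0], 255],
    [[0.008, 0.035, 0], [0, 0, 0], 255],
    [[0.008, 0.035, 0], [0, 0, 0], 255],
  ],
)

```text
time_s: 47.52
tcp_pos: [0.538, 0.125, 0.3619]
eef_rot: [179.9, 0.1, 0.0]
contact_force: [0.4, 0.5, -0.9]
gripper_width: 0.0455
```

Emit:
carry_out(
  plan=[
    [[0.008, 0.035, 0], [0, 0, 0], 255],
    [[0.008, 0.035, 0], [0, 0, 0], 255],
    [[0.006, 0.03, 0], [0, 0, 0], 255],
    [[0.004, 0.022, 0], [0, 0, 0], 255],
    [[0.0018, 0.014, 0], [0, 0, 0], 255],
    [[0, 0, 0], [0, 0, 0], 255],
    [[0, 0, 0], [0, 0, 0], 255],
    [[0, 0, 0.035], [0, 0, 0], 255],
    [[0, 0, 0.035], [0, 0, 0], 255],
    [[0, 0, 0.025], [0, 0, 0], 255],
    [[0, 0, 0.015], [0, 0, 0], 255],
    [[0, 0, 0.008], [0, 0, 0], 255],
  ],
)

```text
time_s: 48.52
tcp_pos: [0.565, -0.0084, 0.2423]
eef_rot: [179.9, 0.3, 0.0]
contact_force: [-0.5, 0.8, -1.4]
gripper_width: 0.0453
```

Emit:
carry_out(
  plan=[
    [[0, 0, 0], [0, 0, 0], 255],
    [[0, 0, 0], [0, 0, 0], 255],
    [[0, 0, 0], [0, 0, 0], 255],
    [[0, 0, 0], [0, 0, 0], 255],
  ],
)

```text
time_s: 48.85
tcp_pos: [0.5668, -0.0085, 0.2467]
eef_rot: [-180.0, -0.1, 0.0]
contact_force: [0.4, -0.1, -0.9]
gripper_width: 0.0448
```

Emit:
carry_out(
  plan=[
    [[0, 0, 0.002], [0, 0, 0], 255],
    [[0, 0, 0.0015], [0, 0, 0], 255],
    [[0, 0, 0], [0, 0, 0], 255],
    [[0, 0, 0], [0, 0, 0], 255],
    [[0, 0, 0], [0, 0, 0], 255],
  ],
)

```text
time_s: 49.27
tcp_pos: [0.5664, -0.0089, 0.242]
eef_rot: [-180.0, -0.0, -0.0]
contact_force: [-0.0, 0.8, -2.0]
gripper_width: 0.0451
```

Emit:
carry_out(
  plan=[
    [[0, 0, 0.0008], [0, 0, 0], 255],
    [[0, 0, 0], [0, 0, 0], 255],
    [[0, 0, 0], [0, 0, 0], 255],
  ],
)

```text
time_s: 49.52
tcp_pos: [0.5667, -0.0089, 0.2419]
eef_rot: [180.0, -0.1, 0.0]
contact_force: [-0.9, -0.5, 5.2]
gripper_width: 0.0452
```

Contact; release, rise and retreat to the left so the cameras see everything.

Emit:
carry_out(
  plan=[
    [[0, 0, 0], [0, 0, 0], 110],
    [[0, 0, 0], [0, 0, 0], 90],
    [[0, 0, 0], [0, 0, 0], 50],
    [[0, 0, 0], [0, 0, 0], 0],
    [[0, 0, 0], [0, 0, 0], 0],
    [[0, 0, -0.02], [0, 0, 0], 0],
    [[0, 0, -0.04], [0, 0, 0], 0],
    [[0, 0, -0.04], [0, 0, 0], 0],
    [[0, 0, -0.04], [0, 0, 0], 0],
    [[-0.01, -0.02, 0], [0, 0, 0], 0],
    [[-0.016, -0.037, 0], [0, 0, 0], 0],
    [[-0.016, -0.037, 0], [0, 0, 0], 0],
  ],
)

```text
time_s: 50.52
tcp_pos: [0.5239, 0.0854, 0.3818]
eef_rot: [-179.9, -0.1, -0.2]
contact_force: [0.7, 1.5, -0.4]
gripper_width: 0.0878
```

Emit:
carry_out(
  plan=[
    [[-0.016, -0.037, 0], [0, 0, 0], 0],
    [[-0.016, -0.037, 0], [0, 0, 0], 0],
    [[-0.016, -0.037, 0], [0, 0, 0], 0],
    [[-0.016, -0.037, 0], [0, 0, 0], 0],
    [[-0.01, -0.037, 0], [0, 0, 0], 0],
    [[0, -0.037, 0], [0, 0, 0], 0],
    [[0, -0.037, 0], [0, 0, 0], 0],
    [[0, -0.037, 0], [0, 0, 0], 0],
    [[0, -0.02, 0], [0, 0, 0], 0],
    [[0, 0, 0], [0, 0, 0], 0],
    [[0, 0, 0], [0, 0, 0], 0],
  ],
)

```text
time_s: 51.43
tcp_pos: [0.45, 0.4023, 0.3803]
eef_rot: [179.9, 0.0, 0.1]
contact_force: [-0.2, -0.9, 0.2]
gripper_width: 0.0876
```

```bash
python3 - <<'E'
from h import *
st();b=r.capture("top");a=r.capture("side")
crop("top",190,140,140,100,5,"t9",b);crop("side",120,60,340,250,2.3,"s9",a)
# shift versus start pictures (view blocks) by phase correlation
for n,new in(("top",b),("side",a)):
    old=cv2.imread(f"pics/{n}0.png")[:,:,::-1]
    for k,X in dict(amber=(.5665,-.0085,.122),can=(.6256,-.0645,.122),carton=(.6265,.047,.122),beaker=(.4256,.0265,.065),purple=(.547,.1395,.11)).items():
        u,v=p(n,X)[0].astype(int);s=np.s_[v-9:v+10,u-9:u+10]
        t=np.float32(old[s]).mean(2)if 0 else old[s]
        R=cv2.matchTemplate(new[v-17:v+18,u-17:u+18].copy(),t.copy(),cv2.TM_CCOEFF_NORMED);_,m,_,l=cv2.minMaxLoc(R);print(n,k,l[0]-8,l[1]-8,round(m,3))
E
```

```text
51.43 [0.45   0.4023 0.3803] [1.7993e+02 5.0000e-02 9.0000e-02] [-0.2 -0.9  0.2] 0.0876 [ 60.3  14.9 -10.7  -0.  -64.5  29.8]
top amber 0 0 0.979
top can 0 0 0.976
top carton 0 0 0.983
top beaker 0 0 0.998
top purple 0 0 0.999
side amber 0 0 0.991
side can 0 0 0.981
side carton 0 0 0.993
side beaker 0 0 0.967
side purple 0 0 0.998
```

View pics/t9.png

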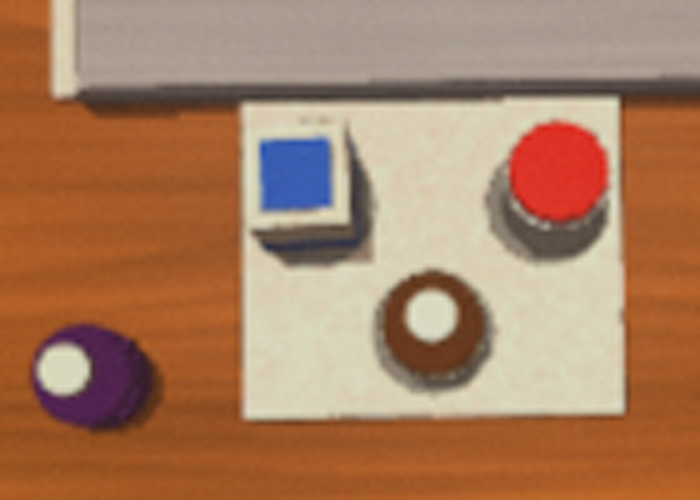

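View pics/s9.png

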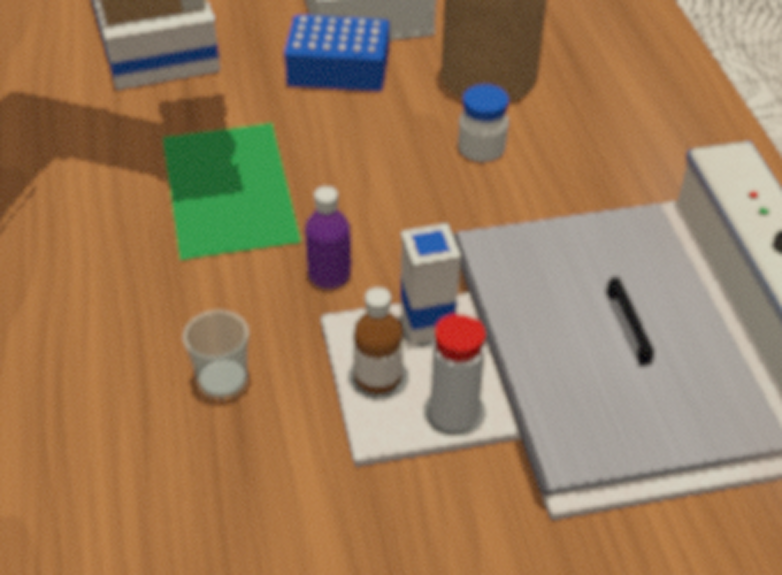

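Both views match the start pictures: cap at (431,314), lid (558,171) and patch (297,174) in the top crop. The cover is shut, and the beaker and purple bottle have not moved. Handing in.

```bash
python3 -c "
from plant import r
print(r.close_job())"
```

```text
the job is handed in; nothing more can be done
None
```

The job is done and handed in at about 51 s of robot time, against the 144 s limit.

**What I did:**
1. I stood the bottle, carton and canister on the green mat.
2. I drew the wedge about 85 mm back in 6 mm tugs and laid it flat in the dish.
3. I put the canister, carton and bottle back on their spots.

**Last checks:**
- **Returned things:** all three match the start pictures to within one pixel (about 2 mm) in both views, and they stand upright. Readings when setting them down were about 0.5 mm from where I first gripped them.
- **Cover:** the lip corner sits where a shut cover should appear in the top view, and the side view agrees.
- **Wedge:** it lies centred and lined up with the dish in the top view after release. I did not look at it again later.
- **Beaker and purple bottle:** neither moved.
- **Forces:** the highest contact force I read was about 15 N, sampled at the end of each move. The jaws were clear of everything when I handed in.

No check failed or disagreed.

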